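# Slide the concrete sample round to the test corner

## Robot

A 6-joint arm with a two-finger parallel gripper is mounted at the origin on the work surface. World frame = base frame: x ahead of the robot, y to its left, z up, the work surface at z = 0. Lengths are in m, angles in rad, forces in N, time in s.
With the tool pointing down it reaches from about 0.375 to 0.9 m from the base axis. Payload 3.1 kg.
Tool frame: the origin (TCP) lies where the fingers leave the gripper's body, on its centre line; the fingertips stand 70 mm ahead of it and the grasp point (between the pads) lies 51 mm ahead of it (robot.tip_reach is the distance from the TCP to the fingertips, in m); z points along the fingers, y is the line along which they close (so a half turn about z gives the same grasp; the last joint's range is limited). The gripper opens to 87 mm and grips with 3 to 60 N. Pads are 19 mm wide; open, the fingers measure 117 mm over their backs; the gripper's body (75 mm by 190 mm) begins 51 mm behind the grasp point.
Start: joints at [-1.28, 0.527, 1.433, -0, 1.181, -0.178], TCP at [0.282, -0.558, 0.292] pointing down, gripper open.
Joint ranges: [-3.08, 3.08], [-0.75, 2.2], [0.22, 2.44], [-1.43, 4.57], [0, 2.65], [-2.85, 2.85]. Speed limits (rad/s): [2.79, 2.79, 3.14, 3.14, 3.14, 3.14].

## Interface

Orientations are given as a unit quaternion [x, y, z, w].
In Python, from rig import robot gives the robot as it stands.
- The arm moves only by the tool carry_out, never from a script. Its argument "rows" is a list that holds one entry, the list of rows, each a list of 6 numbers: the shift along the tool's x, y, z in mm, then the turn, a rotation vector about the tool's x, y, z in units of 8 degrees (1.0 is 8 degrees). A call has 1 to 20 rows; each row is the pose to reach, as a shift and turn from the pose commanded when the call began, along the tool's axes at that moment; what a row does not reach only later rows make up. A row lasts 1/10 s, in which the tool goes at most 50 mm and 8.59 degrees, less where a joint would pass 70% of its speed; a pose out of reach is approached as far as the arm can. A call with a gripper value outside its range is refused whole. "fingers" is the opening, from 0 (shut) to 1 (fully open), set as the call begins (left out, the last holds). The fingers move at their own pace and stop on an object; "grip_force" is the grip in N (left out, the last holds). Time passes only in rows, so rows that repeat a pose let the fingers close. It gives the time, the measured TCP pose, the force and the opening at its end, in the units of the state.
- robot.get_obs(): the state, without advancing time (a new reading comes with each control period).
- robot.camera(name): name is "side" or "top" or "wrist"; returns a dict with "color" (420x560x3 uint8, red, green, blue), "depth" (420x560 float32, m along the optical axis (not along the pixel's ray), 0 where there is no reading), "K" (3x3 intrinsics, pixels), "D" ([k1, k2, p1, p2, k3] as OpenCV has them; the pictures are not rectified), "camera_from_world" (4x4, takes a point from world to camera coordinates). Camera axes: x right, y down, z forward; pixel columns grow to the right and rows downward; lengths in m; the calibration is good to about 2 mm. A picture is of the moment at which its call begins.
- robot.hand_in(): hands the job in, once; it reports no verdict.
The state is a dict: "time": time; "q": joint angles; "joint_velocities": joint speeds; "joint_torque": joint torques, N m; "position": TCP position; "tool_rot": TCP orientation; "ft_force": force on the tool from outside, world axes, zero at the start; "moment": the same for the moment, N m; "grip_width": finger opening in m.
Only numpy, scipy, OpenCV 4.12 (cv2) and the standard library are available. Lean on these libraries where they do the work, as an engineer would, in place of code of your own. Each camera call takes 0.05 s, during which the arm holds its last target. There are 200 camera calls.

## Task

Three concrete sample blocks stand in a four-place tray. Slide them one at a time, never lifting them out: the bar-gripped block into the empty place, then the square-gripped block into the place it has left, then the round-gripped block into the test corner with the tall steel angle. Push each block fully home against the stop on the rim ahead of it and keep it pressed there for about half a second with a light hand pressure of about 10 N, never more than 25 N, before you let go; leave everything else on the bench alone.

Things in the scene. Friction and masses are not known exactly. Their poses are not given: they have to be found in the camera images.
- rim: Fixed aluminium rim of the sample tray: opening 160 x 160 mm, walls 12 mm thick, 26 mm tall; steel floor inside at 8 mm. Four open places, two by two. Rigid clamped stop pads stand 0 to 10 mm in from the walls (pad face 70 to 80 mm from the centre); each setting is unknown and must be felt. Origin on the bench under the centre, x, y along the walls. A steel angle hugs the outside of the +x +y (test) corner.
- place_test (a point): Point on the tray floor in the place at the test corner (+x, +y of the rim), 37 mm from the rim's centre each way: where a block's centre may be when home, give or take the stop's setting (37 to 47 mm from the centre along the push). The square-gripped block stands at this place at the start.
- place_diagonal (a point): The same for the place diagonally opposite (-x, -y of the rim); this place is empty at the start. Blocks start with their centres about 35 mm from the rim's centre each way.
- place_far (a point): The same for the place at +x, -y of the rim. Either the round-gripped or the bar-gripped block stands here at the start, the other of the two at place_near.
- place_near (a point): The same for the place at -x, +y of the rim.
- round_block: Grey concrete block 66 x 66 x 30 mm, corners rounded, about 0.4 kg (varies), flat on the tray floor, sides along the rim; it drags with 2 to 4 N. In the middle of its top a round steel grip, diameter 26 mm, 34 mm tall. Origin at the centre of the block's underside (8 mm above the bench in the tray; block top 38 mm, grip top 72 mm above the bench).
- square_block: The same kind of block with a square steel grip 24 x 24 mm, 34 mm tall, sides along the block's sides. Origin as above.
- bar_block: The same kind of block with a bar-shaped steel grip 44 mm long (along the block's x) and 14 mm wide (along its y), 34 mm tall. Origin as above.
- trowel: Trowel lying beside the tray on its +y side, to be left alone. Origin under its middle.
- screwdriver: Screwdriver lying beside the tray on its -y side, to be left alone.
- tape_roll: Roll of tape 72 mm wide, 24 mm tall, lying flat beyond the tray, to be left alone.
- spare_block: Small spare concrete block 50 x 50 x 30 mm without a grip, beyond the tray, to be left alone.
- cup: Red cup 90 mm tall, on the right of the bench, to be left alone.
- jar: Jar 100 mm tall, on the left of the bench, to be left alone.
Things that resemble listed ones, but are neither listed nor needed, are in the scene too. What is shaped like the square_block but yellow is not meant. What is shaped like the round_block but pink is not meant.

How it is judged:
On the way, in this order (a step that is already met when the one before it is completed fails the run):
1. the bar-gripped block pressed home in the empty place (horizontal distance between bar_block and place_diagonal below 0.014 m and contact force between bar_block and rim above 5 N), for 0.2 s.
2. the square-gripped block pressed home in the place left free ((horizontal distance between square_block and place_far below 0.014 m or horizontal distance between square_block and place_near below 0.014 m) and contact force between square_block and rim above 5 N), for 0.2 s.
3. the round-gripped block pressed home in the test corner (horizontal distance between round_block and place_test below 0.014 m and contact force between round_block and rim above 5 N), for 0.2 s.
At the end, for the whole second after the job is handed in: The round-gripped block is at home in the test corner, the bar-gripped block in the place that was empty and the square-gripped block in the place the bar-gripped block left, each centre within 14 mm of its place's point, flat on the tray floor (within 3 mm), released and still (horizontal distance between round_block and place_test below 0.014 m and (horizontal distance between square_block and place_far below 0.014 m or horizontal distance between square_block and place_near below 0.014 m) and horizontal distance between bar_block and place_diagonal below 0.014 m and height (world z) of each of round_block, square_block, bar_block below 0.011 m and linear speed of each of round_block, square_block, bar_block below 0.01 m/s); the robot touches nothing.
It fails at once if a block pressed against the rim or a stop with more than 28 N (contact force between any of round_block, square_block, bar_block and rim above 28 N).
It fails at once if a block lifted more than 10 mm off the tray floor (height (world z) of any of round_block, square_block, bar_block above 0.018 m).
It fails at once if a bystander moved more than 15 mm (distance of any of trowel, screwdriver, tape_roll, spare_block, cup, jar from where it was at the start of the episode above 0.015 m).
It also fails if it takes over 64 s, if anything falls off the work surface, if the arm or the gripper's body presses on something with over 40 N, if the wrist force passes 120 N, or if a joint passes its speed limit or range.

## Working session

There is one attempt and no reset: what is moved stays moved. The work goes in short steps, Python scripts to look and compute and a tool call to move; the robot and the scene stay as the last step left them, time stands still between calls to the robot, and variables do not carry over. Pictures are saved under pics/ and viewed, on a budget of 10 in all, crops included, one or two more only if the job needs it, and the job is handed in when it is done.

Besides the shell and the picture viewer there is one more tool, called as name(argument=value, ...) on one line, values as JSON. carry_out: Moves the arm, as the interface text tells. Its arguments: {"type":"object","properties":{"rows":{"type":"array"},"fingers":{"type":"number"},"grip_force":{"type":"number"}},"required":["rows"]}

```bash
ls; mkdir -p pics
python3 - <<'E'
from rig import robot
import cv2,numpy as np
o=robot.get_obs(); print({k:np.round(v,4) for k,v in o.items()})
c=robot.camera("top"); cv2.imwrite("pics/top1.png",c["color"][...,::-1]); np.savez("top1.npz",**c)
print(c["K"],c["D"],c["camera_from_world"])
c=robot.camera("side"); cv2.imwrite("pics/side1.png",c["color"][...,::-1]); np.savez("side1.npz",**c)
E
```

```text
pics
{'time': np.float64(0.0), 'q': array([-1.2805,  0.5284,  1.4339, -0.    ,  1.1814, -0.1785]), 'joint_velocities': array([-0.0011,  0.0002,  0.0004,  0.0018,  0.    ,  0.0017]), 'joint_torque': array([-0.00000e+00, -4.40040e+01, -1.76594e+01,  6.33000e-02,
        5.82000e-02, -2.00000e-04]), 'position': array([ 0.2822, -0.557 ,  0.2913]), 'tool_rot': array([ 9.727e-01,  2.323e-01, -1.000e-04, -1.100e-03]), 'ft_force': array([-0.4885,  0.7065, -0.1676]), 'moment': array([ 0.006 ,  0.0319, -0.0398]), 'grip_width': np.float64(0.0874)}
[[477.41771658   0.         281.8652802 ]
 [  0.         477.41771658 207.24551342]
 [  0.           0.           1.        ]] [-0.0364846  0.         0.         0.         0.       ] [[ 3.48240645e-04 -9.99966687e-01 -8.15495582e-03  5.82542326e-02]
 [-9.95375259e-01  4.36765561e-04 -9.60619715e-02  5.65792369e-01]
 [ 9.60623332e-02  8.15069394e-03 -9.95341948e-01  1.36354949e+00]
 [ 0.00000000e+00  0.00000000e+00  0.00000000e+00  1.00000000e+00]]
```

View pics/top1.png

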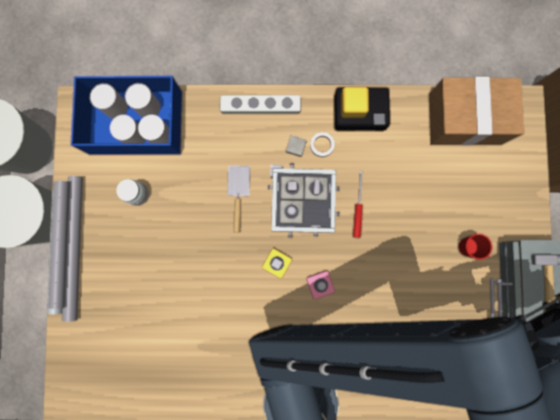

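The top view shows the tray at about (304,200). The square grip is upper left (test), the bar upper right (far) and the round lower left (near), leaving the lower right empty. Next I'll crop it and measure.

```bash
cat > h.py <<'E'
import numpy as np,cv2
def ray(c,uv,z):
    T=c["camera_from_world"];R=T[:3,:3];t=T[:3,3]
    p=cv2.undistortPoints(np.array(uv,float).reshape(-1,1,2),c["K"],c["D"]).reshape(-1,2)
    d=np.c_[p,np.ones(len(p))]@R; o=-R.T@t
    return o+d*((z-o[2])/d[:,2])[:,None]
def pts(c):
    h,w=c["depth"].shape; u,v=np.meshgrid(np.arange(w),np.arange(h))
    p=cv2.undistortPoints(np.stack([u,v],-1).reshape(-1,1,2).astype(float),c["K"],c["D"]).reshape(-1,2)
    z=c["depth"].reshape(-1,1); P=np.c_[p*z,z]; T=c["camera_from_world"]
    return ((P-T[:3,3])@T[:3,:3]).reshape(h,w,3)
E
python3 - <<'E'
from h import *
c=dict(np.load("top1.npz")); im=c["color"][...,::-1]
P=pts(c)
cv2.imwrite("pics/crop1.png",cv2.resize(im[155:245,260:380],None,fx=6.6,fy=6.6,interpolation=cv2.INTER_CUBIC))
Z=P[...,2]; 
print("floor",np.median(Z[300:330,150:200]))
roi=np.zeros(Z.shape,bool); roi[160:245,262:345]=1
for n,lo,hi in(("grips",.058,.09),("blocks",.032,.05),("rim",.021,.031)):
    m=(roi&(Z>lo)&(Z<hi)).astype(np.uint8)
    k,l,s,ce=cv2.connectedComponentsWithStats(m)
    for i in range(1,k):
        if s[i,4]>15: 
            q=P[l==i]; r=cv2.minAreaRect(np.float32(q[:,:2]*1000)); print(n,s[i],q.mean(0).round(4),np.round(r[0],1),np.round(r[1],1),round(r[2],1))
# grey-bright rim from colour: outline by saturation
hsv=cv2.cvtColor(c["color"],cv2.COLOR_RGB2HSV)
m=((hsv[...,1]<50)&(hsv[...,2]>150)&roi).astype(np.uint8)
ct=max(cv2.findContours(m,cv2.RETR_EXTERNAL,2)[0],key=cv2.contourArea)
w=ray(c,ct.reshape(-1,2),.026)[:,:2]*1000
print("rim col",cv2.minAreaRect(np.float32(w)))
E
```

```text
floor 0.0003877182344376622
grips [314 179   5  16  80] [ 0.6206 -0.0388  0.0711] [620.6 -38.8] [11.9 45. ] 89.9
grips [288 182   8   9  72] [0.6221 0.0306 0.0709] [622.6  30.5] [20.  23.3] 89.9
grips [287 206   9  10  66] [0.5519 0.0326 0.0707] [552.4  32.1] [24.4 22.6] 0.1
blocks [270 165  12  12  54] [0.6779 0.0819 0.0356] [673.   76.8] [33.  32.3] 0.5
blocks [280 177  23  23 409] [0.6213 0.0303 0.0379] [621.7  31.6] [64.  64.8] 89.8
blocks [304 177  23  23 413] [ 0.6196 -0.0379  0.0376] [621.3 -38.3] [64.2 65.6] 89.5
blocks [279 200  24  24 424] [0.5518 0.0326 0.0377] [552.5  32.7] [66.5 65.2] 85.4
rim [267 163  73  75 969] [ 0.5862 -0.0024  0.0254] [591.1  -6. ] [216.9 210.2] 4.2
rim col ((590.8507080078125, -3.5021514892578125), (193.43899536132812, 200.01211547851562), 89.99065399169922)
```

View pics/crop1.png

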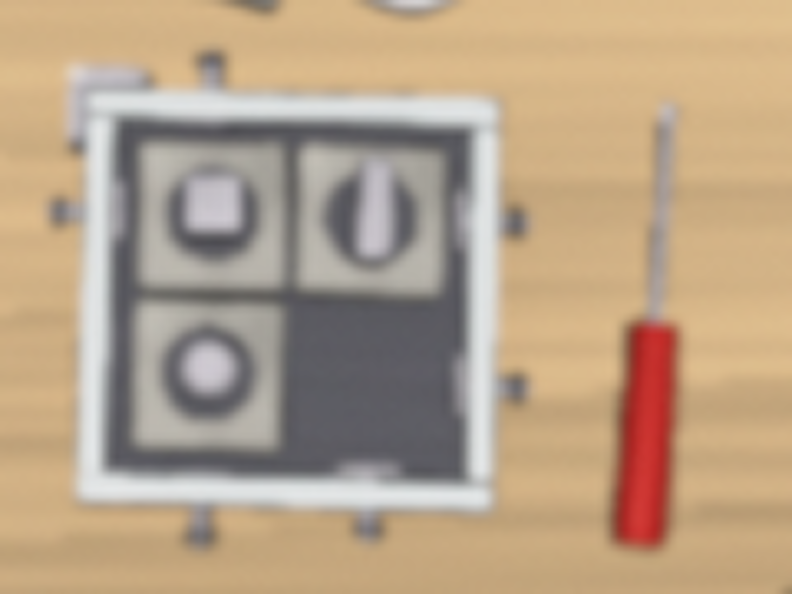

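The crop confirms the layout, with tray yaw about -1.3°. Before planning I'll check the angle's height and the bar-to-diagonal path in the side view.

Run:
```python
from h import *
c=dict(np.load("top1.npz")); P=pts(c); q=P[160:182,266:286].reshape(-1,3); print("angle top",np.sort(q[:,2])[-15:].round(3))
s=dict(np.load("side1.npz")); P=pts(s); 
m=(abs(P[...,0]-.66)<.06)&(abs(P[...,1]-.06)<.06)&(P[...,2]>.03); print("side z", np.sort(P[m][:,2])[-20:].round(3), P[m&(P[...,2]>.08)].mean(0) if (m&(P[...,2]>.08)).any() else "")
# moves in tool axes
from scipy.spatial.transform import Rotation as R
from rig import robot
o=robot.get_obs(); r=R.from_quat(o["tool_rot"])
tx=np.array([np.cos(np.deg2rad(-1.2)),np.sin(np.deg2rad(-1.2)),0])
t=R.from_matrix(np.c_[tx,np.cross([0,0,-1],tx),[0,0,-1]])
print("shift mm",(r.inv().apply(np.array([.6206,-.0388,.20])-o["position"])*1000).round(1),"turn/8deg",(np.rad2deg((r.inv()*t).as_rotvec())/8).round(3))
```

```text
angle top [0.038 0.038 0.038 0.039 0.039 0.039 0.039 0.04  0.04  0.04  0.04  0.04
 0.041 0.041 0.041]
side z [0.069 0.069 0.069 0.069 0.07  0.07  0.071 0.071 0.071 0.071 0.072 0.072
 0.072 0.072 0.072 0.072 0.072 0.073 0.074 0.074] 
shift mm [ 536.  -309.3   92.1] turn/8deg [-1.400e-02  1.000e-03  3.508e+00]
```

View pics/side1.png

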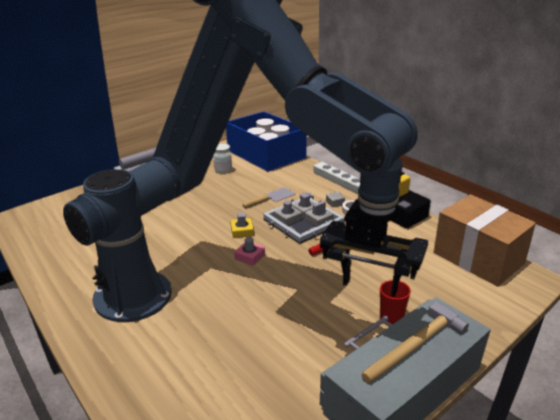

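The angle is only about 40 mm tall, so it won't obstruct the gripper body at 113 mm. Moving above the bar block.

carry_out(rows=[[[20, -12, 0, 0, 0, 0.1], [55, -32, 0, 0, 0, 0.4], [95, -55, 0, 0, 0, 0.7], [135, -78, 0, 0, 0, 1.0], [175, -101, 0, 0, 0, 1.3], [215, -124, 5, 0, 0, 1.6], [255, -147, 10, 0, 0, 1.9], [295, -170, 20, 0, 0, 2.2], [335, -193, 30, 0, 0, 2.5], [375, -216, 40, 0, 0, 2.8], [415, -239, 50, 0, 0, 3.1], [455, -262, 60, 0, 0, 3.3], [490, -283, 70, 0, 0, 3.5], [518, -299, 80, 0, 0, 3.5], [532, -307, 90, 0, 0, 3.5], [536, -309, 92, 0, 0, 3.5], [536, -309, 92, 0, 0, 3.5]]], fingers=0.7, grip_force=40)

```text
time: 1.8
position: [0.6204, -0.04, 0.1995]
tool_rot: [1.0, -0.01, -0.001, 0.0]
ft_force: [0.1, -0.0, 0.9]
grip_width: 0.0609
```

```bash
cat > st.py <<'E'
from rig import robot
import numpy as np
from scipy.spatial.transform import Rotation as R
def st():
    o=robot.get_obs(); r=R.from_quat(o["tool_rot"]).as_matrix()
    print("t",round(float(o["time"]),2),"pos",(o["position"]*1000).round(1),"yaw",np.rad2deg(np.arctan2(r[1,0],r[0,0])).round(2),"F",o["ft_force"].round(1),"w",round(float(o["grip_width"])*1000,1)); return o,r
E
python3 - <<'E'
from st import *; from h import *
o,r=st(); c=robot.camera("wrist"); np.savez("w1.npz",**c)
cv2.imwrite("pics/w1.png",c["color"][...,::-1])
P=pts(c); Z=P[...,2]
roi=(abs(P[...,0]-.586)<.07)&(abs(P[...,1]+.003)<.07)
for n,lo,hi in(("grips",.066,.078),("blocks",.034,.042)):
    k,l,s,ce=cv2.connectedComponentsWithStats((roi&(Z>lo)&(Z<hi)).astype(np.uint8))
    for i in range(1,k):
        if s[i,4]>100:
            q=P[l==i]; b=cv2.minAreaRect(np.float32(q[:,:2]*1000)); print(n,s[i,4],q.mean(0).round(4),np.round(b[0],1),np.round(b[1],1),round(b[2],1))
E
```

```text
t 1.8 pos [620.4 -40.  199.5] yaw -1.12 F [ 0.1 -0.   0.9] w 60.9
grips 1191 [ 0.6254 -0.0429  0.0707] [624.2 -43.3] [13.8 44.1] 88.8
grips 1137 [0.6268 0.0259 0.0706] [626.1  26.5] [23.8 24.1] 89.8
blocks 4749 [ 0.6269 -0.0416  0.037 ] [624.  -41.6] [63.2 64.4] 89.3
blocks 4263 [0.6289 0.0232 0.037 ] [625.3  26.6] [65.6 62.4] 88.9
blocks 500 [0.582  0.0478 0.0365] [580.3  45.9] [29.3 17.5] 89.1
blocks 338 [0.5792 0.0027 0.0364] [578.6   2.9] [15.2 17.4] 87.9
blocks 527 [0.5327 0.0102 0.0368] [532.8  11.6] [19.1 29.5] 0.5
```

View pics/w1.png

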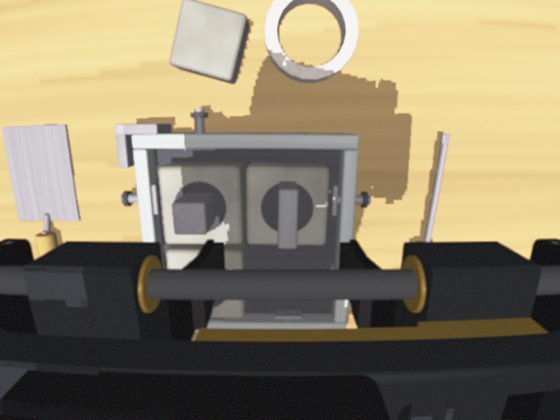

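The wrist view shows the bar grip at (288,215), midway between the fingers, which agrees with the top view to 4 mm. Now down onto the bar.

carry_out(rows=[[[1, 0, 15, 0, 0, 0], [2, 1, 35, 0, 0, 0], [2, 1, 55, 0, 0, 0], [2, 1, 72, 0, 0, 0], [2, 1, 82, 0, 0, 0], [2, 1, 85, 0, 0, 0], [2, 1, 85, 0, 0, 0]]])

```text
time: 2.55
position: [0.6228, -0.0413, 0.115]
tool_rot: [1.0, -0.01, -0.0, -0.0]
ft_force: [0.9, 1.2, 0.4]
grip_width: 0.0611
```

carry_out(rows=[[[0, 0, 0, 0, 0, 0], [0, 0, 0, 0, 0, 0], [0, 0, 0, 0, 0, 0], [0, 0, 0, 0, 0, 0], [0, 0, 0, 0, 0, 0], [0, 0, 0, 0, 0, 0], [0, 0, 0, 0, 0, 0]]], fingers=0, grip_force=40)

```text
time: 3.25
position: [0.6232, -0.0411, 0.1154]
tool_rot: [1.0, -0.01, 0.0, 0.0]
ft_force: [-0.0, -2.0, 0.6]
grip_width: 0.0137
```

carry_out(rows=[[[-2, 0, 0, 0, 0, 0], [-5, 0, 0, 0, 0, 0], [-10, 0, 0, 0, 0, 0], [-16, 0, 0, 0, 0, 0], [-22, 0, 0, 0, 0, 0], [-28, 0, 0, 0, 0, 0], [-34, 0, 0, 0, 0, 0], [-40, 0, 0, 0, 0, 0], [-46, 0, 0, 0, 0, 0], [-52, 0, 0, 0, 0, 0], [-57, 0, 0, 0, 0, 0], [-61, 0, 0, 0, 0, 0], [-63, 0, 0, 0, 0, 0], [-64, 0, 0, 0, 0, 0]]])

```text
time: 4.65
position: [0.559, -0.0395, 0.1154]
tool_rot: [1.0, -0.01, 0.0, 0.0]
ft_force: [1.9, -0.5, -0.5]
grip_width: 0.0142
```

carry_out(rows=[[[-0.5, 0, 0, 0, 0, 0], [-1, 0, 0, 0, 0, 0], [-1.5, 0, 0, 0, 0, 0], [-2, 0, 0, 0, 0, 0]]])

```text
time: 5.05
position: [0.5573, -0.0395, 0.1154]
tool_rot: [1.0, -0.01, 0.0, 0.0]
ft_force: [2.1, -0.1, -2.5]
grip_width: 0.0136
```

carry_out(rows=[[[-1, 0, 0, 0, 0, 0], [-2, 0, 0, 0, 0, 0], [-3, 0, 0, 0, 0, 0], [-4, 0, 0, 0, 0, 0], [-5, 0, 0, 0, 0, 0]]])

```text
time: 5.55
position: [0.5521, -0.0393, 0.1154]
tool_rot: [1.0, -0.01, 0.0, 0.0]
ft_force: [3.2, 0.4, -0.6]
grip_width: 0.0136
```

carry_out(rows=[[[-0.4, 0, 0, 0, 0, 0], [-0.8, 0, 0, 0, 0, 0], [-1.2, 0, 0, 0, 0, 0], [-1.6, 0, 0, 0, 0, 0], [-2, 0, 0, 0, 0, 0]]])

```text
time: 6.05
position: [0.5501, -0.0393, 0.1153]
tool_rot: [1.0, -0.01, 0.0, 0.0]
ft_force: [3.0, 0.6, 5.2]
grip_width: 0.0141
```

carry_out(rows=[[[-0.4, 0, 0, 0, 0, 0], [-0.8, 0, 0, 0, 0, 0], [-1.2, 0, 0, 0, 0, 0], [-1.6, 0, 0, 0, 0, 0], [-2, 0, 0, 0, 0, 0]]])

```text
time: 6.55
position: [0.5481, -0.0393, 0.1153]
tool_rot: [1.0, -0.01, 0.0, 0.0]
ft_force: [1.9, -1.2, 4.8]
grip_width: 0.0135
```

carry_out(rows=[[[-0.4, 0, 0, 0, 0, 0], [-0.8, 0, 0, 0, 0, 0], [-1.2, 0, 0, 0, 0, 0], [-1.6, 0, 0, 0, 0, 0], [-2, 0, 0, 0, 0, 0]]])

```text
time: 7.05
position: [0.5474, -0.0393, 0.1155]
tool_rot: [1.0, -0.01, 0.002, 0.0]
ft_force: [5.8, 1.0, 2.6]
grip_width: 0.0137
```

carry_out(rows=[[[-0.3, 0, 0, 0, 0, 0], [-0.6, 0, 0, 0, 0, 0], [-0.6, 0, 0, 0, 0, 0], [-0.6, 0, 0, 0, 0, 0]]])

```text
time: 7.45
position: [0.5473, -0.0393, 0.1155]
tool_rot: [1.0, -0.01, 0.002, 0.0]
ft_force: [7.1, 1.1, 1.6]
grip_width: 0.014
```

carry_out(rows=[[[-0.4, 0, 0, 0, 0, 0], [-0.8, 0, 0, 0, 0, 0], [-1.2, 0, 0, 0, 0, 0], [-1.5, 0, 0, 0, 0, 0], [-1.5, 0, 0, 0, 0, 0], [-1.5, 0, 0, 0, 0, 0]]])

```text
time: 8.05
position: [0.5469, -0.0394, 0.1156]
tool_rot: [1.0, -0.011, 0.004, 0.0]
ft_force: [9.0, 1.0, 0.8]
grip_width: 0.0136
```

carry_out(rows=[[[-0.5, 0, 0, 0, 0, 0], [-1, 0, 0, 0, 0, 0], [-1.5, 0, 0, 0, 0, 0], [-1.5, 0, 0, 0, 0, 0], [-1.5, 0, 0, 0, 0, 0], [-1.5, 0, 0, 0, 0, 0], [-1.5, 0, 0, 0, 0, 0], [-1.5, 0, 0, 0, 0, 0], [-1.5, 0, 0, 0, 0, 0]]])

```text
time: 8.95
position: [0.5466, -0.0394, 0.1158]
tool_rot: [1.0, -0.011, 0.005, 0.0]
ft_force: [10.4, 3.0, -0.1]
grip_width: 0.0135
```

carry_out(rows=[[[-0.5, 0, 0, 0, 0, 0], [-1, 0, 0, 0, 0, 0], [-1.5, 0, 0, 0, 0, 0], [-1.5, 0, 0, 0, 0, 0], [-1.5, 0, 0, 0, 0, 0], [-1.5, 0, 0, 0, 0, 0], [-1.5, 0, 0, 0, 0, 0], [-1.5, 0, 0, 0, 0, 0]]])

```text
time: 9.75
position: [0.5462, -0.0394, 0.116]
tool_rot: [1.0, -0.011, 0.007, 0.001]
ft_force: [12.3, 2.4, -1.2]
grip_width: 0.0142
```

Holding at 12 N against the stop, where the block stopped moving at x≈0.547. Now I'll ease off, release and go up.

carry_out(rows=[[[1.5, 0, 0, 0, 0, 0], [3, 0, 0, 0, 0, 0], [4.5, 0, 0, 0, 0, 0], [4.5, 0, 0, 0, 0, 0]]])

```text
time: 10.15
position: [0.5474, -0.0394, 0.1155]
tool_rot: [1.0, -0.01, 0.002, 0.0]
ft_force: [6.2, 0.9, 2.7]
grip_width: 0.0137
```

carry_out(rows=[[[0, 0, 0, 0, 0, 0], [0, 0, 0, 0, 0, 0], [0, 0, 0, 0, 0, 0], [0, 0, 0, 0, 0, 0], [0, 0, 0, 0, 0, 0]]], fingers=0.7)

```text
time: 10.65
position: [0.5445, -0.039, 0.1149]
tool_rot: [1.0, -0.01, -0.001, -0.0]
ft_force: [1.0, 0.4, -0.7]
grip_width: 0.0459
```

carry_out(rows=[[[0, 0, -10, 0, 0, 0], [0, 0, -25, 0, 0, 0], [0, 0, -40, 0, 0, 0], [0, 0, -52, 0, 0, 0], [0, 0, -60, 0, 0, 0], [0, 0, -60, 0, 0, 0]]])

```text
time: 11.25
position: [0.546, -0.0394, 0.1767]
tool_rot: [1.0, -0.01, 0.001, 0.0]
ft_force: [0.9, 0.3, 0.5]
grip_width: 0.0609
```

```bash
cat > look.py <<'E'
from st import *; from h import *
def look(name,cam="top"):
    o,r=st(); c=robot.camera(cam); cv2.imwrite(f"pics/{name}.png",c["color"][...,::-1] if cam!="top" else cv2.resize(c["color"][155:245,260:380,::-1],None,fx=6.6,fy=6.6,interpolation=cv2.INTER_CUBIC))
    P=pts(c); Z=P[...,2]; roi=(abs(P[...,0]-.586)<.08)&(abs(P[...,1]+.003)<.08)
    for n,lo,hi in(("grips",.062,.078),("blocks",.034,.042)):
        k,l,s,ce=cv2.connectedComponentsWithStats((roi&(Z>lo)&(Z<hi)).astype(np.uint8))
        for i in range(1,k):
            if s[i,4]>40:
                q=P[l==i]; b=cv2.minAreaRect(np.float32(q[:,:2]*1000)); print(n,s[i,4],q.mean(0).round(4),np.round(b[0],1),np.round(b[1],1),round(b[2],1))
E
python3 -c "
from look import *
look('t2')
look('w2','wrist')"
```

```text
t 11.25 pos [546.  -39.4 176.7] yaw -1.14 F [0.9 0.3 0.5] w 60.9
grips 70 [0.6221 0.0306 0.0711] [622.4  30.6] [19.9 23.4] 89.9
blocks 200 [0.6319 0.036  0.0378] [628.6  31.6] [63.7 50.6] 89.4
t 11.3 pos [545.5 -39.2 175.9] yaw -1.14 F [1.  1.3 0.5] w 61.1
grips 1789 [0.6258 0.0254 0.0704] [625.7  26.8] [24.9 24.1] 88.8
grips 1489 [ 0.5506 -0.0381  0.0705] [549.3 -38. ] [13.7 43.7] 89.1
grips 1297 [0.5569 0.0275 0.0698] [555.7  28.7] [25.7 25.9] 67.6
blocks 6832 [0.6263 0.0231 0.037 ] [625.7  26.3] [65.6 65.8] 89.1
blocks 5424 [0.5611 0.0252 0.037 ] [555.8  28.2] [65.1 65.5] 88.2
blocks 5971 [ 0.5526 -0.0381  0.037 ] [549.4 -38.2] [65.5 65.1] 88.8
```

carry_out(rows=[[[15, -12, 0, 0, 0, 0], [35, -32, 0, 0, 0, 0], [55, -52, 0, 0, 0, 0], [70, -64, 0, 0, 0, 0], [76.6, -69.4, 0, 0, 0, 0], [76.6, -69.4, 10, 0, 0, 0], [76.6, -69.4, 25, 0, 0, 0], [76.6, -69.4, 42, 0, 0, 0], [76.6, -69.4, 55, 0, 0, 0], [76.6, -69.4, 61, 0, 0, 0], [76.6, -69.4, 61, 0, 0, 0], [76.6, -69.4, 61, 0, 0, 0]]])

```text
time: 12.55
position: [0.6234, 0.0284, 0.1143]
tool_rot: [1.0, -0.01, 0.0, 0.0]
ft_force: [-0.9, 0.7, -0.0]
grip_width: 0.0611
```

carry_out(rows=[[[0, 0, 0, 0, 0, 0], [0, 0, 0, 0, 0, 0], [0, 0, 0, 0, 0, 0], [0, 0, 0, 0, 0, 0], [0, 0, 0, 0, 0, 0], [0, 0, 0, 0, 0, 0]]], fingers=0, grip_force=40)

```text
time: 13.15
position: [0.6235, 0.0282, 0.1145]
tool_rot: [1.0, -0.01, 0.0, 0.001]
ft_force: [-0.4, -2.0, 1.8]
grip_width: 0.0238
```

carry_out(rows=[[[0, 2, 0, 0, 0, 0], [0, 5, 0, 0, 0, 0], [0, 10, 0, 0, 0, 0], [0, 16, 0, 0, 0, 0], [0, 22, 0, 0, 0, 0], [0, 28, 0, 0, 0, 0], [0, 34, 0, 0, 0, 0], [0, 40, 0, 0, 0, 0], [0, 46, 0, 0, 0, 0], [0, 52, 0, 0, 0, 0], [0, 57, 0, 0, 0, 0], [0, 61, 0, 0, 0, 0], [0, 64, 0, 0, 0, 0], [0, 66, 0, 0, 0, 0], [0, 67, 0, 0, 0, 0], [0, 68, 0, 0, 0, 0]]])

```text
time: 14.75
position: [0.622, -0.0396, 0.1145]
tool_rot: [1.0, -0.01, 0.0, -0.0]
ft_force: [0.2, 5.4, 6.4]
grip_width: 0.0236
```

carry_out(rows=[[[0, 0.5, 0, 0, 0, 0], [0, 1, 0, 0, 0, 0], [0, 1.5, 0, 0, 0, 0], [0, 2, 0, 0, 0, 0], [0, 2.5, 0, 0, 0, 0], [0, 3, 0, 0, 0, 0]]])

```text
time: 15.35
position: [0.6219, -0.0425, 0.1145]
tool_rot: [1.0, -0.01, 0.0, -0.0]
ft_force: [-0.1, 5.2, 5.7]
grip_width: 0.0238
```

carry_out(rows=[[[0, 0.5, 0, 0, 0, 0], [0, 1, 0, 0, 0, 0], [0, 1.5, 0, 0, 0, 0], [0, 2, 0, 0, 0, 0], [0, 2.5, 0, 0, 0, 0]]])

```text
time: 15.85
position: [0.6218, -0.045, 0.1145]
tool_rot: [1.0, -0.01, 0.0, -0.0]
ft_force: [-0.8, 5.6, 5.8]
grip_width: 0.0234
```

carry_out(rows=[[[0, 0.5, 0, 0, 0, 0], [0, 1, 0, 0, 0, 0], [0, 1.5, 0, 0, 0, 0], [0, 2, 0, 0, 0, 0], [0, 2.5, 0, 0, 0, 0]]])

```text
time: 16.35
position: [0.6218, -0.0475, 0.1145]
tool_rot: [1.0, -0.01, 0.0, -0.0]
ft_force: [-0.2, 5.5, 5.2]
grip_width: 0.0234
```

carry_out(rows=[[[0, 0.5, 0, 0, 0, 0], [0, 1, 0, 0, 0, 0], [0, 1.5, 0, 0, 0, 0], [0, 2, 0, 0, 0, 0]]])

```text
time: 16.75
position: [0.6217, -0.0495, 0.1145]
tool_rot: [1.0, -0.01, -0.0, -0.0]
ft_force: [0.5, 5.4, 6.7]
grip_width: 0.0239
```

carry_out(rows=[[[0, 0.5, 0, 0, 0, 0], [0, 1, 0, 0, 0, 0], [0, 1.5, 0, 0, 0, 0], [0, 2, 0, 0, 0, 0]]])

```text
time: 17.15
position: [0.6217, -0.0501, 0.1146]
tool_rot: [1.0, -0.011, 0.0, -0.001]
ft_force: [0.8, 10.9, 7.0]
grip_width: 0.0238
```

carry_out(rows=[[[0, 0.4, 0, 0, 0, 0], [0, 0.8, 0, 0, 0, 0], [0, 1.1, 0, 0, 0, 0], [0, 1.1, 0, 0, 0, 0], [0, 1.1, 0, 0, 0, 0]]])

```text
time: 17.65
position: [0.6217, -0.0503, 0.1146]
tool_rot: [1.0, -0.011, 0.0, -0.002]
ft_force: [-0.3, 12.0, 6.9]
grip_width: 0.024
```

carry_out(rows=[[[0, 0.4, 0, 0, 0, 0], [0, 0.8, 0, 0, 0, 0], [0, 1.0, 0, 0, 0, 0], [0, 1.0, 0, 0, 0, 0], [0, 1.0, 0, 0, 0, 0], [0, 1.0, 0, 0, 0, 0], [0, 1.0, 0, 0, 0, 0], [0, 1.0, 0, 0, 0, 0], [0, 1.0, 0, 0, 0, 0]]])

```text
time: 18.55
position: [0.6217, -0.0504, 0.1147]
tool_rot: [1.0, -0.011, 0.0, -0.003]
ft_force: [1.7, 13.1, 6.8]
grip_width: 0.0235
```

carry_out(rows=[[[0, 0.5, 0, 0, 0, 0], [0, 1.0, 0, 0, 0, 0], [0, 1.2, 0, 0, 0, 0], [0, 1.2, 0, 0, 0, 0], [0, 1.2, 0, 0, 0, 0], [0, 1.2, 0, 0, 0, 0], [0, 1.2, 0, 0, 0, 0], [0, 1.2, 0, 0, 0, 0]]])

```text
time: 19.35
position: [0.6216, -0.0507, 0.1147]
tool_rot: [1.0, -0.011, 0.0, -0.004]
ft_force: [2.1, 17.4, 7.0]
grip_width: 0.0239
```

carry_out(rows=[[[0, -1.2, 0, 0, 0, 0], [0, -2.4, 0, 0, 0, 0], [0, -3.5, 0, 0, 0, 0], [0, -3.5, 0, 0, 0, 0]]])

```text
time: 19.75
position: [0.6217, -0.05, 0.1146]
tool_rot: [1.0, -0.01, 0.0, -0.001]
ft_force: [-0.0, 8.6, 5.9]
grip_width: 0.0239
```

carry_out(rows=[[[0, 0, 0, 0, 0, 0], [0, 0, 0, 0, 0, 0], [0, 0, 0, 0, 0, 0], [0, 0, 0, 0, 0, 0], [0, 0, 0, 0, 0, 0]]], fingers=0.7)

```text
time: 20.25
position: [0.6215, -0.0517, 0.1139]
tool_rot: [1.0, -0.01, -0.0, 0.0]
ft_force: [-0.3, -1.0, 0.9]
grip_width: 0.0552
```

carry_out(rows=[[[0, 0, -10, 0, 0, 0], [0, 0, -25, 0, 0, 0], [0, 0, -40, 0, 0, 0], [0, 0, -52, 0, 0, 0], [0, 0, -60, 0, 0, 0], [0, 0, -60, 0, 0, 0]]])

```text
time: 20.85
position: [0.6226, -0.0513, 0.1763]
tool_rot: [1.0, -0.01, 0.002, 0.0]
ft_force: [0.1, -1.6, -1.1]
grip_width: 0.0608
```

```bash
python3 -c "
from look import *
look('t3')
look('w3','wrist')"
```

```text
t 20.85 pos [622.6 -51.3 176.3] yaw -1.13 F [ 0.1 -1.6 -1.1] w 60.8
blocks 172 [0.5552 0.0514 0.0379] [553.7  47.6] [34.7 64.8] 87.1
t 20.9 pos [622.1 -51.1 175.3] yaw -1.13 F [-0.4  0.3 -0.1] w 60.9
grips 1450 [ 0.6258 -0.0484  0.0703] [624.6 -48.4] [24.1 24.2] 89.0
grips 539 [ 0.5651 -0.0386  0.0696] [563.2 -38.2] [13.7 17.2] 88.6
blocks 5763 [ 0.6287 -0.0485  0.0369] [624.7 -48.5] [65.6 65. ] 88.9
blocks 98 [0.5872 0.0346 0.0355] [587.4  33.6] [ 3.7 18. ] 0.2
blocks 413 [0.5441 0.0024 0.0366] [544.5   1.5] [15.2 27.5] 74.1
blocks 815 [ 0.5457 -0.0173  0.0373] [545.1 -16.9] [23.3 28.7] 85.8
blocks 901 [ 0.5447 -0.058   0.0373] [544.3 -58.4] [25.4 27.6] 88.7
```

View pics/w3.png

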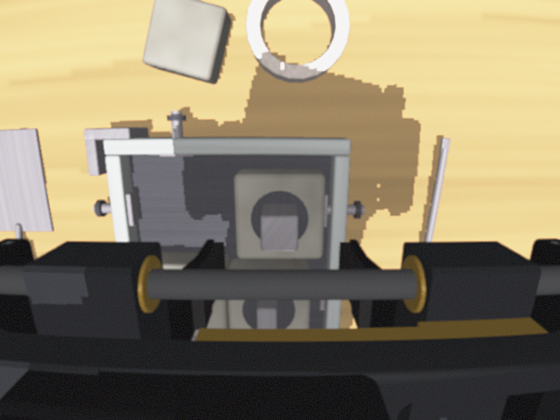

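The wrist view shows the square block against the right-hand pad and the test place free. Moving to the round block.

carry_out(rows=[[[-10, -12, 0, 0, 0, 0], [-28, -32, 0, 0, 0, 0], [-46, -52, 0, 0, 0, 0], [-62, -70, 0, 0, 0, 0], [-70.5, -80, 0, 0, 0, 0], [-70.5, -80, 10, 0, 0, 0], [-70.5, -80, 25, 0, 0, 0], [-70.5, -80, 42, 0, 0, 0], [-70.5, -80, 54, 0, 0, 0], [-70.5, -80, 60, 0, 0, 0], [-70.5, -80, 60, 0, 0, 0], [-70.5, -80, 60, 0, 0, 0]]])

```text
time: 22.15
position: [0.5533, 0.03, 0.1143]
tool_rot: [1.0, -0.01, 0.0, 0.0]
ft_force: [0.8, -0.3, 0.4]
grip_width: 0.061
```

carry_out(rows=[[[0, 0, 0, 0, 0, 0], [0, 0, 0, 0, 0, 0], [0, 0, 0, 0, 0, 0], [0, 0, 0, 0, 0, 0], [0, 0, 0, 0, 0, 0], [0, 0, 0, 0, 0, 0]]], fingers=0, grip_force=45)

```text
time: 22.75
position: [0.553, 0.0299, 0.1145]
tool_rot: [1.0, -0.01, 0.0, 0.0]
ft_force: [0.2, -1.7, 1.9]
grip_width: 0.0245
```

carry_out(rows=[[[2, 0, 0, 0, 0, 0], [5, 0, 0, 0, 0, 0], [10, 0, 0, 0, 0, 0], [16, 0, 0, 0, 0, 0], [22, 0, 0, 0, 0, 0], [28, 0, 0, 0, 0, 0], [34, 0, 0, 0, 0, 0], [40, 0, 0, 0, 0, 0], [46, 0, 0, 0, 0, 0], [52, 0, 0, 0, 0, 0], [57, 0, 0, 0, 0, 0], [61, 0, 0, 0, 0, 0], [63, 0, 0, 0, 0, 0], [64, 0, 0, 0, 0, 0]]])

```text
time: 24.15
position: [0.6144, 0.0296, 0.1145]
tool_rot: [1.0, -0.01, -0.003, -0.0]
ft_force: [-7.3, -0.0, 8.8]
grip_width: 0.025
```

```bash
python3 -c "
from look import *
look('w4','wrist')"
```

```text
t 24.15 pos [614.4  29.6 114.5] yaw -1.13 F [-7.3 -0.   8.8] w 25.0
grips 1432 [ 0.6314 -0.0491  0.0696] [628.2 -47.9] [25.4 17.7] 85.3
grips 1820 [0.6244 0.0306 0.0694] [624.5  30.7] [48.1 11.3] 88.3
blocks 6164 [ 0.6421 -0.0442  0.037 ] [638.2 -48.3] [66.2 38.6] 89.7
blocks 6307 [0.6345 0.0305 0.037 ] [626.8  30.6] [65.6 45.9] 88.2
```

View pics/w4.png

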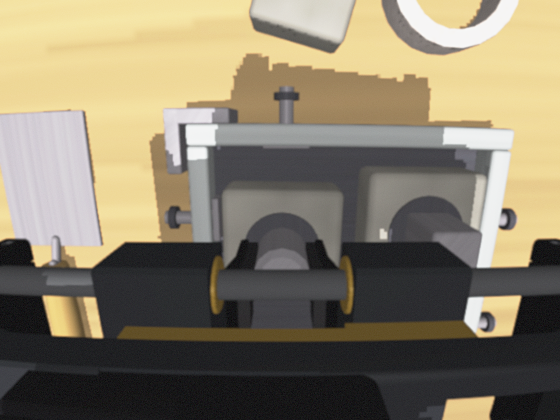

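The round block's front edge is about 10 mm or more short of any stop, but the drag is 7 N. It may be rubbing the +y side pad near (217,215), so I'll shift it 1.5 mm away.

carry_out(rows=[[[0, 0.5, -0.5, 0, 0, 0], [0.3, 1, -1, 0, 0, 0], [0.6, 1.5, -1, 0, 0, 0], [1, 1.5, -1, 0, 0, 0]]])

```text
time: 24.6
position: [0.6178, 0.0274, 0.1146]
tool_rot: [1.0, -0.01, -0.0, -0.0]
ft_force: [-0.5, -1.2, -3.1]
grip_width: 0.0248
```

carry_out(rows=[[[0.6, 0, 0.3, 0, 0, 0], [1.2, 0, 0.5, 0, 0, 0], [1.8, 0, 0.5, 0, 0, 0], [2.4, 0, 0.5, 0, 0, 0], [3, 0, 0.5, 0, 0, 0]]])

```text
time: 25.1
position: [0.621, 0.0274, 0.1146]
tool_rot: [1.0, -0.01, 0.0, 0.0]
ft_force: [-0.8, 0.0, -3.8]
grip_width: 0.0249
```

carry_out(rows=[[[0.5, 0, 0.2, 0, 0, 0], [1, 0, 0.3, 0, 0, 0], [1.5, 0, 0.3, 0, 0, 0], [2, 0, 0.3, 0, 0, 0], [2.5, 0, 0.3, 0, 0, 0]]])

```text
time: 25.6
position: [0.6233, 0.0274, 0.1145]
tool_rot: [1.0, -0.01, -0.0, -0.0]
ft_force: [-0.9, 0.9, -2.0]
grip_width: 0.0248
```

carry_out(rows=[[[0.5, 0, 0, 0, 0, 0], [1, 0, 0, 0, 0, 0], [1.5, 0, 0, 0, 0, 0], [2, 0, 0, 0, 0, 0], [2.5, 0, 0, 0, 0, 0]]])

```text
time: 26.1
position: [0.6258, 0.0273, 0.1145]
tool_rot: [1.0, -0.01, -0.0, 0.0]
ft_force: [-1.6, -1.1, -1.2]
grip_width: 0.0249
```

carry_out(rows=[[[0.5, 0, 0, 0, 0, 0], [1, 0, 0, 0, 0, 0], [1.5, 0, 0, 0, 0, 0], [2, 0, 0, 0, 0, 0], [2.5, 0, 0, 0, 0, 0]]])

```text
time: 26.6
position: [0.6283, 0.0273, 0.1145]
tool_rot: [1.0, -0.01, -0.0, -0.0]
ft_force: [-1.9, 0.1, 0.1]
grip_width: 0.0248
```

carry_out(rows=[[[0.5, 0, 0, 0, 0, 0], [1, 0, 0, 0, 0, 0], [1.5, 0, 0, 0, 0, 0], [2, 0, 0, 0, 0, 0], [2.5, 0, 0, 0, 0, 0]]])

```text
time: 27.1
position: [0.6307, 0.0272, 0.1145]
tool_rot: [1.0, -0.01, -0.0, -0.0]
ft_force: [-2.9, -0.8, 1.9]
grip_width: 0.0249
```

carry_out(rows=[[[0.5, 0, 0, 0, 0, 0], [1, 0, 0, 0, 0, 0], [1.5, 0, 0, 0, 0, 0], [2, 0, 0, 0, 0, 0]]])

```text
time: 27.5
position: [0.6328, 0.0272, 0.1145]
tool_rot: [1.0, -0.01, -0.0, -0.0]
ft_force: [-2.5, -0.2, 2.5]
grip_width: 0.025
```

carry_out(rows=[[[0.5, 0, 0, 0, 0, 0], [1, 0, 0, 0, 0, 0], [1.5, 0, 0, 0, 0, 0], [2, 0, 0, 0, 0, 0]]])

```text
time: 27.9
position: [0.6344, 0.0272, 0.1145]
tool_rot: [1.0, -0.01, -0.001, -0.0]
ft_force: [-5.3, 0.0, 4.5]
grip_width: 0.0249
```

carry_out(rows=[[[0.5, 0, 0, 0, 0, 0], [1, 0, 0, 0, 0, 0], [1.5, 0, 0, 0, 0, 0], [1.8, 0, 0, 0, 0, 0], [1.8, 0, 0, 0, 0, 0]]])

```text
time: 28.4
position: [0.6348, 0.0271, 0.1146]
tool_rot: [1.0, -0.01, -0.002, -0.0]
ft_force: [-7.0, -0.4, 7.2]
grip_width: 0.0246
```

carry_out(rows=[[[0.5, 0, 0, 0, 0, 0], [1, 0, 0, 0, 0, 0], [1.5, 0, 0, 0, 0, 0], [2, 0, 0, 0, 0, 0], [2.5, 0, 0, 0, 0, 0], [2.5, 0, 0, 0, 0, 0], [2.5, 0, 0, 0, 0, 0], [2.5, 0, 0, 0, 0, 0]]])

```text
time: 29.2
position: [0.6353, 0.0272, 0.1147]
tool_rot: [1.0, -0.01, -0.005, -0.0]
ft_force: [-11.8, -1.1, 11.4]
grip_width: 0.0252
```

carry_out(rows=[[[0.5, 0, -0.5, 0, 0, 0], [1, 0, -1, 0, 0, 0], [1.3, 0, -1.3, 0, 0, 0], [1.3, 0, -1.3, 0, 0, 0], [1.3, 0, -1.3, 0, 0, 0], [1.3, 0, -1.3, 0, 0, 0], [1.3, 0, -1.3, 0, 0, 0], [1.3, 0, -1.3, 0, 0, 0]]])

```text
time: 30.0
position: [0.6357, 0.0271, 0.115]
tool_rot: [1.0, -0.009, -0.006, -0.0]
ft_force: [-12.1, -1.8, 7.2]
grip_width: 0.0247
```

carry_out(rows=[[[0.5, 0, -0.5, 0, 0, 0], [1, 0, -0.8, 0, 0, 0], [1.5, 0, -0.8, 0, 0, 0], [1.5, 0, -0.8, 0, 0, 0], [1.5, 0, -0.8, 0, 0, 0], [1.5, 0, -0.8, 0, 0, 0], [1.5, 0, -0.8, 0, 0, 0], [1.5, 0, -0.8, 0, 0, 0], [1.5, 0, -0.8, 0, 0, 0]]])

```text
time: 30.9
position: [0.6362, 0.0271, 0.1152]
tool_rot: [1.0, -0.009, -0.008, -0.0]
ft_force: [-11.6, -1.3, 5.4]
grip_width: 0.025
```

```bash
python3 -c "
from look import *
look('w5','wrist')"
```

```text
t 30.9 pos [636.2  27.1 115.2] yaw -1.08 F [-11.6  -1.3   5.4] w 25.0
grips 1841 [0.6458 0.0281 0.0698] [645.7  27.9] [47.6 11. ] 88.2
blocks 5333 [0.6529 0.0276 0.0374] [645.8  28.1] [66.5 40.6] 89.5
blocks 3818 [ 0.6473 -0.0498  0.0367] [647.3 -50. ] [69.3 30.1] 76.9
```

View pics/w5.png

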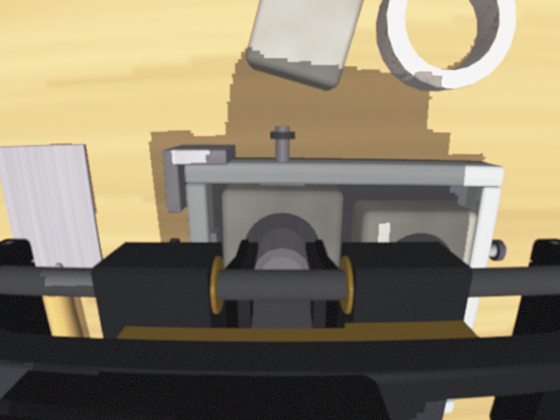

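The wrist view shows the round block's front edge (row ~187) at the far wall and stop. I'll press slightly more with less downward load, hold, then ease off and release.

carry_out(rows=[[[0.7, 0, -0.4, 0, 0, 0], [1.4, 0, -0.8, 0, 0, 0], [2, 0, -0.8, 0, 0, 0], [2, 0, -0.8, 0, 0, 0], [2, 0, -0.8, 0, 0, 0], [2, 0, -0.8, 0, 0, 0], [2, 0, -0.8, 0, 0, 0], [2, 0, -0.8, 0, 0, 0]]])

```text
time: 31.75
position: [0.6368, 0.0271, 0.1155]
tool_rot: [1.0, -0.009, -0.009, -0.0]
ft_force: [-14.2, -2.4, 5.1]
grip_width: 0.025
```

carry_out(rows=[[[-2, 0, 0.5, 0, 0, 0], [-4, 0, 1, 0, 0, 0], [-6, 0, 1.5, 0, 0, 0], [-6.5, 0, 2, 0, 0, 0], [-6.5, 0, 2, 0, 0, 0]]])

```text
time: 32.25
position: [0.6351, 0.0271, 0.1148]
tool_rot: [1.0, -0.01, -0.003, -0.0]
ft_force: [-6.7, -0.2, 3.3]
grip_width: 0.025
```

carry_out(rows=[[[0, 0, 0, 0, 0, 0], [0, 0, 0, 0, 0, 0], [0, 0, 0, 0, 0, 0], [0, 0, 0, 0, 0, 0], [0, 0, 0, 0, 0, 0]]], fingers=0.6)

```text
time: 32.75
position: [0.638, 0.027, 0.1155]
tool_rot: [1.0, -0.01, 0.001, 0.0]
ft_force: [-0.1, -0.2, 0.4]
grip_width: 0.0506
```

carry_out(rows=[[[0, 0, -10, 0, 0, 0], [0, 0, -25, 0, 0, 0], [0, 0, -45, 0, 0, 0], [0, 0, -65, 0, 0, 0], [0, 0, -85, 0, 0, 0], [-25, 0, -100, 0, 0, 0], [-60, 0, -110, 0, 0, 0], [-100, 0, -120, 0, 0, 0], [-140, 0, -130, 0, 0, 0], [-170, 0, -135, 0, 0, 0], [-190, 0, -138, 0, 0, 0], [-195, 0, -140, 0, 0, 0], [-195, 0, -140, 0, 0, 0]]])

```text
time: 34.05
position: [0.4429, 0.0309, 0.2567]
tool_rot: [1.0, -0.01, 0.002, 0.0]
ft_force: [0.0, -0.3, -0.4]
grip_width: 0.0521
```

```bash
python3 -c "
from look import *
look('t6')
look('w6','wrist')"
```

```text
t 34.05 pos [442.9  30.9 256.7] yaw -1.15 F [ 0.  -0.3 -0.4] w 52.1
grips 65 [0.6336 0.0319 0.0704] [633.8  31.9] [24.  22.8] 0.3
grips 73 [ 0.6207 -0.0443  0.0715] [621.6 -44.5] [23.6 23. ] 87.4
grips 85 [ 0.5465 -0.0339  0.0708] [546.8 -34.3] [14.2 42.9] 89.0
blocks 353 [0.633  0.0312 0.0379] [633.   31.6] [64.1 65.2] 89.9
blocks 352 [ 0.6218 -0.0434  0.0377] [621.2 -43.9] [64.3 65.1] 89.8
blocks 344 [ 0.5449 -0.0348  0.0376] [545.4 -34.8] [63.9 64.3] 89.7
t 34.1 pos [443.9  30.7 256.4] yaw -1.15 F [ 1.2 -0.5 -0.4] w 52.0
grips 1057 [ 0.5491 -0.037   0.0703] [548.9 -37.7] [14.8 44.5] 87.8
blocks 1455 [0.6116 0.0289 0.0367] [611.5  29.4] [65.8 16.6] 88.8
blocks 2253 [ 0.6042 -0.0471  0.037 ] [605.2 -47.6] [29.6 65.7] 0.0
blocks 3912 [ 0.5482 -0.0351  0.037 ] [549.  -37.6] [66.3 65. ] 89.1
```

View pics/w6.png

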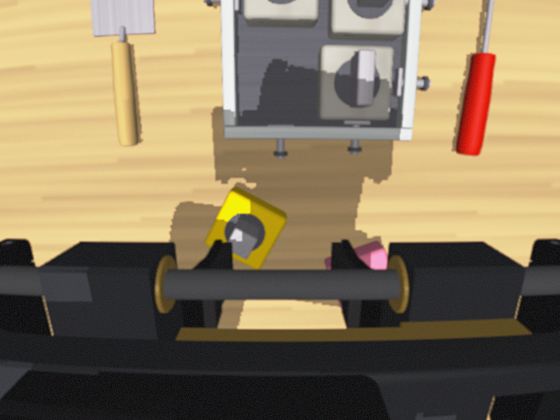

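The wrist view shows the bar block on its near stop (355,122). The arm is clear of the tray, about 85 mm above the decoys. One last top check.

View pics/t6.png

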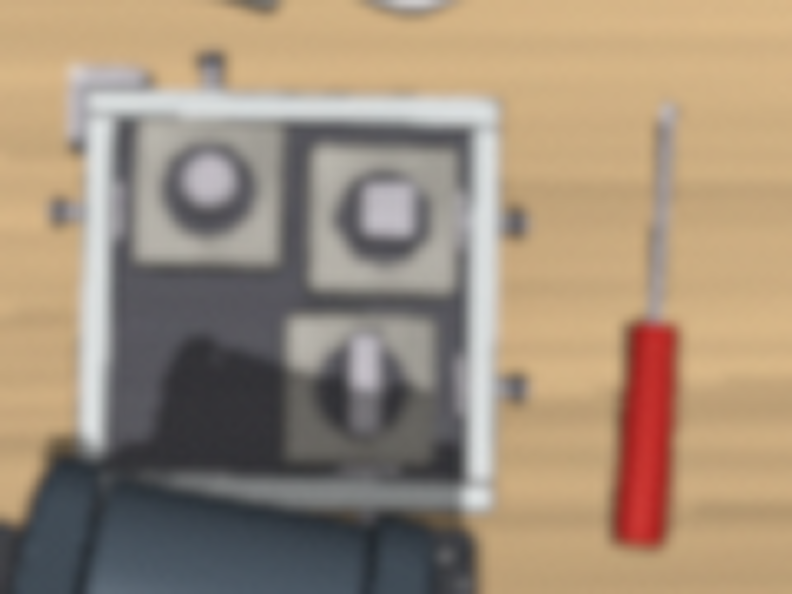

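The top crop shows the round block at (208,190) by the far wall, the square at (385,215) against the right pad, and the bar at (365,385) against the near pad. The screwdriver hasn't moved. Handing in.

```bash
python3 -c "
from st import *
robot.hand_in(); st()"
```

```text
the job is handed in; nothing more can be done
the job is handed in; nothing more can be done
```

I slid all three blocks home without lifting them out, and handed the job in at about 34 s of the 64 s allowed. `hand_in` gives no verdict, so whether the run passed is unconfirmed.

| Block | Place | Felt stop at | Highest hand force read while pressing |
|---|---|---|---|
| Bar | diagonal (was empty) | x ≈ 0.547 | about 12 N |
| Square | far (left by the bar) | y ≈ -0.050 | about 17 N |
| Round | test corner | x ≈ 0.635 | about 14 N |

Each block was held there for at least half a second. The hand force was somewhat over the 10 N you asked for because it includes floor drag. I estimate the force on the stops at 8–12 N, but only the wrist force was measured.

**Last checks:**
- **Blocks:** all three are flat, with tops at 37.6–37.9 mm.
- **Release:** the gripper is open and clear, with no wrist force beyond noise.
- **Bystanders:** the screwdriver had not moved. The trowel, tape roll and spare block looked undisturbed in the views that showed them; I did not measure them, or the cup and jar.

**What went wrong or disagreed:**
- **Round block drag:** it met about 7 N partway, probably rubbing the side pad. Shifting it about 2 mm sideways freed it.
- **Camera mismatch:** the top and wrist cameras disagreed by 2–5 mm throughout, so I took the felt stops as the reference.
- **Round grip width:** the gripper read 25 mm on the 26 mm round grip, and I did not find out why.

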